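# Put three mixed-up sample containers back on their own bench stations

## Task

The three containers on the lab bench stand on each other's stations. Put each on its own - the squat jar in the middle of the balance's round pan, the tall round bottle in the middle of the stirrer's square white plate, the square bottle in the middle of the clear sample shelf - using the empty cork mat as a spare place on the way. Keep them upright, set them down gently, let go, and leave the beaker, the grey box and the steel stand alone.

Things in the scene. Friction and masses are not known exactly. Their poses are not given: they have to be found in the camera images.
- jar: Squat round jar of amber glass with a wide flat white lid; 60 mm tall in all. Body 55 mm in diameter up to 42 mm, lid 58 mm in diameter from 42 to 60 mm. Origin: centre of its underside, z up. 0.13 to 0.21 kg. Starts on the sample shelf. Belongs on the balance. Grip across the lid from above.
- tall_bottle: Tall round bottle of amber glass with a white screw cap; 128 mm tall in all. Body 52 mm in diameter up to 60 mm, shoulder narrowing to a 28 mm neck at 78 mm, cap 36 mm in diameter from 100 to 128 mm. Origin: centre of its underside, z up. 0.16 to 0.26 kg. Starts on the balance. Belongs on the stirrer. Can be lifted by its cap, which is firm.
- square_bottle: Square bottle of amber glass with a white screw cap; 98 mm tall in all. Body 52 x 52 mm up to 54 mm with a flat shoulder, 28 mm neck up to 70 mm, cap 36 mm in diameter from 70 to 98 mm. Origin: centre of its underside, z up; x and y square to its sides. 0.14 to 0.24 kg; its turn about the vertical does not matter. Starts on the stirrer. Belongs on the sample shelf. Can be lifted by its cap, which is firm.
- balance: Laboratory balance, fixed to the bench: off-white body 165 mm deep (x from -100 to +65 mm) and 120 mm wide (y), with a dark display at its -x end, and a round steel pan 100 mm in diameter whose flat top is 50 mm above the bench and does not give. Origin: on the bench, right below the pan's centre; z up.
- stirrer: Magnetic stirrer, fixed to the bench: dark grey body 150 mm deep (x from -90 to +60 mm) and 120 mm wide (y), with a black knob on its -x face, and a square white ceramic plate 110 x 110 mm whose flat top is 50 mm above the bench. Origin: on the bench, right below the plate's centre; z up.
- sample_shelf: Sample shelf, fixed to the bench: clear bluish acrylic plate 120 x 120 mm on four short steel legs; its flat floor is 38 mm above the bench and a lip 4 mm thick runs round its edge up to 48 mm. Origin: on the bench, right below the floor's centre; z up.
- mat: Flat square cork mat, 110 x 110 x 4 mm, fixed to the bench and empty at the start: the spare place. Origin: centre of its underside (on the bench), z up.
- beaker: Bystander, to be left alone: clear open beaker, 68 mm across, 90 mm tall, standing loose at the far side of the work. Origin: centre of its underside.
- tip_box: Bystander, to be left alone: open grey plastic box, 60 x 110 mm, 50 mm tall, standing loose at the far side of the work. Origin: centre of its underside.
- funnel_stand: Bystander, to be left alone: low steel stand with a round foot 72 mm in diameter and a 24 mm stem, 60 mm tall, standing loose at the far side of the work. Origin: centre of its underside.
Things that resemble listed ones, but are neither listed nor needed, are in the scene too. What is shaped like the tall_bottle but black or blue is not meant.

How it is judged:
By the outcome, as a careful person would: the job done as asked, in the order asked, and still so for the second after the job is handed in, with the robot touching nothing.
It also fails if it takes over 128 s, if anything falls off the work surface, if the arm or the gripper's body presses on something with over 40 N, if the wrist force passes 120 N, or if a joint passes its speed limit or range.

## Robot

A 7-joint arm with a two-finger parallel gripper is mounted at the origin on the work surface. World frame = base frame: x ahead of the robot, y to its left, z up, the work surface at z = 0. Lengths are in mm, angles in rad, forces in N, time in s.
With the tool pointing down it reaches from about 400 to 900 mm from the base axis. Payload 5.6 kg.
Tool frame: the origin (TCP) lies midway between the tips of the shut fingers; the grasp point (between the pads) lies 19 mm behind it; z points along the fingers, y is the line along which they close (so a half turn about z gives the same grasp; the last joint's range is limited). The gripper opens to 92 mm and grips with 3 to 60 N. Pads are 20 mm wide; open, the fingers measure 128 mm over their backs; the gripper's body (75 mm by 189 mm) begins 69 mm behind the grasp point.
Start: joints at [-1.382, 0.468, -0.012, 1.603, 0.006, 1.071, -0.056], TCP at [149.366, 632.613, 214.592] pointing down, gripper open.
Joint ranges: [-2.53, 2.53], [-0.31, 2.02], [-1.57, 1.55], [0.28, 2.44], [-1.29, 4.43], [0.15, 1.84], [-2.92, 2.92]. Speed limits (rad/s): [2.57, 2.57, 3.14, 3.14, 3.14, 3.14, 3.14].

## Interface

Orientations are given as a rotation vector (axis times angle).
In Python, from cell import robot, grip, kin, viewer gives the robot as it stands. Calls block until the motion is done:
- robot.movep(position, orientation): joint-space move of the TCP to a pose.
- robot.servo_line(position, feed=150, rotation=None): straight line of the TCP; rotation=None keeps the orientation; feed is the mean speed in mm/s.
- robot.goto_joints(angles): joint-space move.
- grip(opening, newtons=None): opening from 0.0 (shut) to 1.0 (fully open); newtons is the grip in N (None keeps the last); returns when the fingers have stopped.
- robot.hold(seconds).
- kin.ik(position, orientation): joint angles nearest the present ones, or None.
- robot.observe(): the state.
- viewer.read_camera(name): name is "scene" or "top" or "wrist"; returns the picture (400x640x3 uint8, red, green, blue); there is no depth.
- viewer.camera_info(name): a dict with "camera_matrix" (3x3 intrinsics, pixels), "R" (3x3) and "t" (3): a world point X has camera coordinates R X + t. Camera axes: x right, y down, z forward; pixel columns grow to the right and rows downward; lengths in mm; the calibration is good to about 2 mm. A picture is of the moment at which its call begins: read the wrist's pose just before it. camera_info takes no time and is no camera call; for the wrist camera it gives the pose at the moment of the call.
A pose or a line that the arm cannot do raises robot.IKError and nothing moves.
- robot.job_done(): hands the job in; it is judged then, once.
Trained networks look in the newest picture that a camera, given by its name, has taken for a name from the list of things; names that differ only in an ending like _2 or _b are one class to them, and where a whole thing is asked for, a point or a joint stands for the part that bears it (a point fixed in the world has none). Each returns a list of dicts, best first, with "confidence" (0 to 1); they miss things now and then, are a little off and sometimes report something else, mostly with a low value. They report only what shows in the picture. A call takes as long as a camera call. They do not tell look-alikes from the thing itself.
- viewer.silhouettes(name, camera): "mask" (400x640 bool, what is visible of it).
- viewer.pinpoint(name, camera): "at" ([x, y, z] in mm, in the coordinates of the camera as it stood for that picture, good to about 4 mm: a listed point, or the origin of a listed thing).
The state is a dict: "t": time; "joints": joint angles; "joint_velocities": joint speeds; "joint_torque": joint torques, N m; "tcp_pos": TCP position; "tcp_rot": TCP orientation; "contact_force": force on the tool from outside, world axes, zero at the start; "wrist_torque": the same for the moment, N m; "grip_width": opening from 0.0 (shut) to 1.0 (fully open); "grip_force": force on a finger pad.
Only numpy, scipy, OpenCV 4.12 (cv2) and the standard library are available. Lean on these libraries where they do the work, as an engineer would, in place of code of your own. Each camera call takes 0.05 s, during which the arm holds its last target. There are 200 camera calls.

## Working session

There is one attempt and no reset: what is moved stays moved. The work goes in short steps, each a Python script; the robot and the scene stay as the last script left them, time stands still between calls to the robot, and variables do not carry over. Pictures are saved under pics/ and viewed, at most 14 in all, crops included, and the job is handed in when it is done.

```bash
ls; mkdir -p pics; cat > h.py <<'E'
import numpy as np, cv2
from cell import robot, grip, kin, viewer
def snap(cam,fn=None):
    im=viewer.read_camera(cam)
    if fn: cv2.imwrite('pics/'+fn,cv2.cvtColor(im,cv2.COLOR_RGB2BGR))
    return im
def world(cam,p):
    c=viewer.camera_info(cam); return np.array(c['R']).T@(np.array(p)-np.array(c['t']))
def pix(cam,X):
    c=viewer.camera_info(cam); q=np.array(c['camera_matrix'])@(np.array(c['R'])@np.array(X)+np.array(c['t'])); return q[:2]/q[2]
def ray(cam,uv,z):
    c=viewer.camera_info(cam); R=np.array(c['R']); o=-R.T@np.array(c['t']); d=R.T@np.linalg.inv(c['camera_matrix'])@np.array([uv[0],uv[1],1.]); return o+d*(z-o[2])/d[2]
E
python3 - <<'E'
from h import *
np.set_printoptions(precision=1,suppress=True)
for cam in ['top','scene']:
    snap(cam,cam+'0.png')
    for n in 'jar tall_bottle square_bottle balance stirrer sample_shelf mat beaker tip_box funnel_stand'.split():
        for d in viewer.pinpoint(n,cam): 
            w=world(cam,d['at']); print(cam,n,round(d['confidence'],2),w,pix(cam,w))
o=robot.observe(); print(o['t'],o['tcp_rot'],o['tcp_pos'])
E
```

```text
pics
top jar 0.6 [474.9 322.8  39.1] [191.1 225.8]
top jar 0.4 [ 501.5 -114.9    2.7] [344.  222.7]
top tall_bottle 0.84 [ 641.  -383.4    2.6] [433.8 179.3]
top tall_bottle 0.83 [ 636.3 -233.6    7.9] [384.4 179. ]
top tall_bottle 0.76 [ 332.3 -329.5    1.4] [417.8 282.9]
top tall_bottle 0.58 [ 503.6 -307.4   51.6] [413.1 221.1]
top square_bottle 0.62 [ 497.5 -115.    49. ] [345.2 221.5]
top balance 0.7 [ 504.1 -311.5    2.7] [410.7 223.6]
top stirrer 0.68 [ 502.3 -115.     1.3] [344.  222.5]
top sample_shelf 0.95 [479.4 333.6  -4.4] [191.5 226.4]
top mat 0.79 [534.8  96.   -0.2] [273.  209.8]
top mat 0.3 [ 494.5 -110.3   48.4] [343.6 222.6]
top mat 0.26 [ 503.9 -314.3   -3.1] [411.2 224. ]
top beaker 0.65 [703.3 160.6   1.5] [254.1 154.6]
top beaker 0.3 [ 701.9 -138.    -1.5] [352.4 158.1]
top tip_box 0.91 [717.9 -32.8   4.3] [318.  151.5]
top funnel_stand 0.61 [ 704.5 -139.6   -1.7] [352.9 157.3]
scene jar 0.78 [474.7 327.1  35. ] [465.2 242.5]
scene jar 0.41 [725.1 -34.1  -1.3] [286.8 289.7]
scene tall_bottle 0.89 [ 338.6 -329.7    1.7] [244.8 134.6]
scene tall_bottle 0.84 [ 510.5 -304.5   52.7] [221.7 172.9]
scene tall_bottle 0.77 [ 643.9 -386.5    3.1] [172.4 214.6]
scene tall_bottle 0.75 [ 501.3 -110.6   55.4] [292.5 192.1]
scene tall_bottle 0.69 [ 637.8 -235.6    3.3] [226.4 231.1]
scene square_bottle 0.74 [ 500.7 -111.7   52.1] [292.2 192.5]
scene balance 0.96 [ 506.  -322.2    3.8] [219.8 180.2]
scene balance 0.67 [485.2 337.8   0.8] [465.1 253.8]
scene stirrer 0.94 [ 503.4 -114.4   -1.1] [292. 204.]
scene sample_shelf 0.98 [484.7 338.6   1.9] [465.5 253.6]
scene mat 0.9 [540.9  97.    3.2] [364.7 241.1]
scene beaker 0.81 [705.7 161.3  -0.5] [368.6 310.8]
scene tip_box 0.96 [723.8 -31.1  -0.9] [288.2 289.6]
scene tip_box 0.73 [473.8 325.1  36. ] [464.5 241.7]
scene funnel_stand 0.75 [ 711.8 -142.5    1.2] [247.3 269.2]
1.1 [0.4 3.1 0. ] [149.4 632.6 214.6]
```

View pics/top0.png

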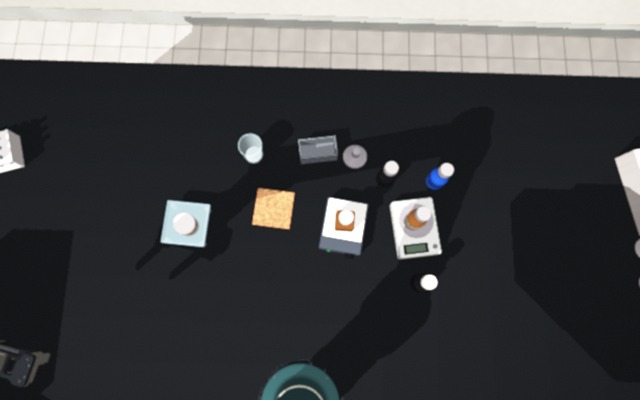

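View pics/scene0.png

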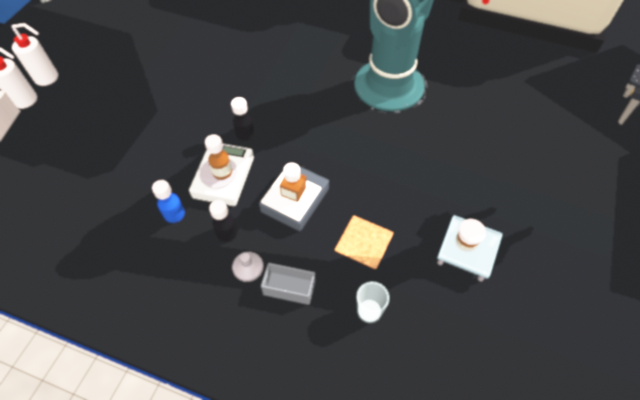

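Top view: the amber tall bottle is on the balance at (418,218). The possible confusions are the black bottles at (390,172) and (429,283) and the blue one at (439,177). The amber jar is at (185,224) on the shelf and the square bottle at (345,218) on the stirrer, with no amber rivals. The empty mat is at (273,209). Plan: jar → mat, square → shelf, tall → stirrer, jar → balance. First I'll look at each station with the wrist camera.

```bash
cat >> h.py <<'E'
DOWN=[0,np.pi,0]   # y closes along world y
np.set_printoptions(precision=1,suppress=True)
def look(xy,z,names,fn=None):
    robot.movep([xy[0],xy[1],z],DOWN); robot.hold(.2)
    im=snap('wrist',fn)
    for n in names:
        for d in viewer.pinpoint(n,'wrist'):
            w=world('wrist',d['at']); print(n,round(d['confidence'],2),w,pix('wrist',w))
    return im
E
python3 - <<'E'
from h import *
c=viewer.camera_info('wrist'); o=robot.observe(); print(-np.array(c['R']).T@np.array(c['t'])-o['tcp_pos'],np.array(c['R'])[2], c['camera_matrix'][0])
ims=[]
for xy,n in [((440,332),['jar','sample_shelf']),((495,97),['mat']),((460,-113),['square_bottle','stirrer']),((460,-310),['tall_bottle','balance'])]:
    ims.append(look(xy,340,n)); 
g=np.vstack([np.hstack(ims[:2]),np.hstack(ims[2:])])
cv2.imwrite('pics/w4.png',cv2.resize(g[:,:,::-1],(800,500)))
for i,m in enumerate(ims): cv2.imwrite(f'pics/w{i}_raw.png',m[:,:,::-1])
c=viewer.camera_info('wrist'); o=robot.observe(); print(-np.array(c['R']).T@np.array(c['t'])-o['tcp_pos'],np.array(c['R']),o['t'])
E
```

```text
[-64.9  14.3 169.6] [ 0.2 -0.1 -1. ] [343.5   0.  320.5]
jar 0.81 [472.1 325.1  34.4] [316.1 191.3]
sample_shelf 0.71 [486.5 339.8  -1.1] [326.2 195.7]
mat 0.6 [543.9  91.4   2.1] [316.9 197.6]
square_bottle 0.92 [ 493.6 -111.6   47.2] [321.6 193.7]
tall_bottle 0.91 [ 637.8 -235.2   -0.7] [366.6 274.7]
tall_bottle 0.88 [ 639.3 -387.8    0.4] [271.9 275.7]
tall_bottle 0.76 [ 332.8 -332.     0.5] [304.8  73.7]
balance 0.83 [ 508.6 -316.6   -1.8] [316.3 196.3]
balance 0.4 [ 495.5 -112.1   46. ] [463.8 194.9]
[-66.7  -1.2 169.6] [[-0.   1.  -0. ]
 [ 1.   0.   0.2]
 [ 0.2  0.  -1. ]] 6.6833
```

View pics/w4.png

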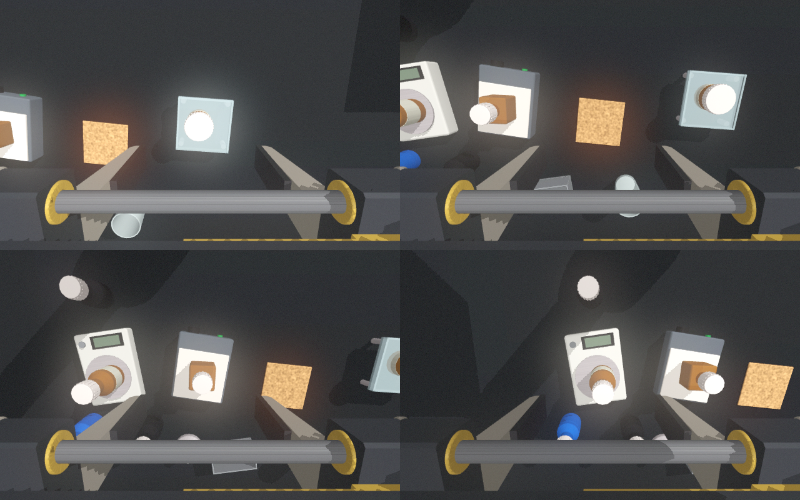

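Wrist panels: jar on shelf at (198,125), bare mat at (600,122), square bottle on stirrer at (203,375), and amber tall bottle on balance at (602,385) with the blue bottle at (568,425) and a black one at (588,288). I'll refine the centres by fitting outlines.

```bash
cat > fit.py <<'E'
from h import *
K=np.array(viewer.camera_info('wrist')['camera_matrix']); 
R=np.array(viewer.camera_info('wrist')['R'])
def cam(xy): return np.array([xy[0]-66.7,xy[1]-1.2,340+169.6])
def P(X,o): q=(K@R@(np.asarray(X)-o).T).T; return q[:,:2]/q[:,2:]
def ry(uv,o,z): d=R.T@np.linalg.inv(K)@np.array([*uv,1.]); return o+d*(z-o[2])/d[2]
crops=[]
for i,(xy,s,zs,t,zt,rt,shape) in enumerate([((440,332),(484,338),48,(474,325),98,29,60),((495,97),(540,95),4,None,0,0,55),((460,-113),(503,-114.5),50,(497.5,-112.5),148,18,55),((460,-310),(506.5,-315),50,(507,-306),178,18,'c')]):
    im=cv2.imread(f'pics/w{i}_raw.png'); o=cam(xy); hsv=cv2.cvtColor(im,cv2.COLOR_BGR2HSV)
    # white lid/cap top: bright, unsaturated, near prediction
    draw=[]
    if t:
        a=np.linspace(0,2*np.pi,60); c=P(np.c_[t[0]+rt*np.cos(a),t[1]+rt*np.sin(a),0*a+zt],o); draw.append(c)
    if shape=='c':
        a=np.linspace(0,2*np.pi,60); c=P(np.c_[s[0]+50*np.cos(a),s[1]+50*np.sin(a),0*a+zs],o); draw.append(c)
    else:
        m=((hsv[...,1]>100)&(hsv[...,2]>120)) if i==1 else (hsv[...,2]>150)
        u=P([[s[0],s[1],zs]],o)[0].astype(int); w=np.zeros_like(m); w[u[1]-65:u[1]+65,u[0]-65:u[0]+65]=1
        if i==2: m|=(hsv[...,2]>110)&(hsv[...,1]>100)
        m=(m&w).astype(np.uint8); m=cv2.morphologyEx(m,cv2.MORPH_OPEN,np.ones((3,3)))
        cs=max(cv2.findContours(m,0,1)[0],key=cv2.contourArea)
        q=np.array([ry(p[0],o,zs)[:2] for p in cs],np.float32); r=cv2.minAreaRect(q); print(i,r)
        b=cv2.boxPoints(((s),(2*shape,2*shape),r[2])); draw.append(P(np.c_[b,np.full(4,zs)],o))
    u=P([[s[0],s[1],zs]],o)[0].astype(int)
    x0,y0=u[0]-65,u[1]-50
    cr=cv2.resize(im[y0:y0+100,x0:x0+130],None,fx=3,fy=3,interpolation=cv2.INTER_CUBIC)
    for c in draw: cv2.polylines(cr,[np.int32((c+0.5-[x0,y0])*3)],True,(0,0,255),1)
    crops.append(cr)
cv2.imwrite('pics/fit.png',np.vstack([np.hstack(crops[:2]),np.hstack(crops[2:])]))
E
python3 fit.py
```

```text
0 ((483.039794921875, 338.65606689453125), (120.26934051513672, 121.9472427368164), 85.85314178466797)
1 ((540.6795654296875, 94.39015197753906), (109.74549865722656, 110.47116088867188), 84.15339660644531)
2 ((503.20806884765625, -113.92936706542969), (109.92330169677734, 111.28693389892578), 81.27760314941406)
```

View pics/fit.png

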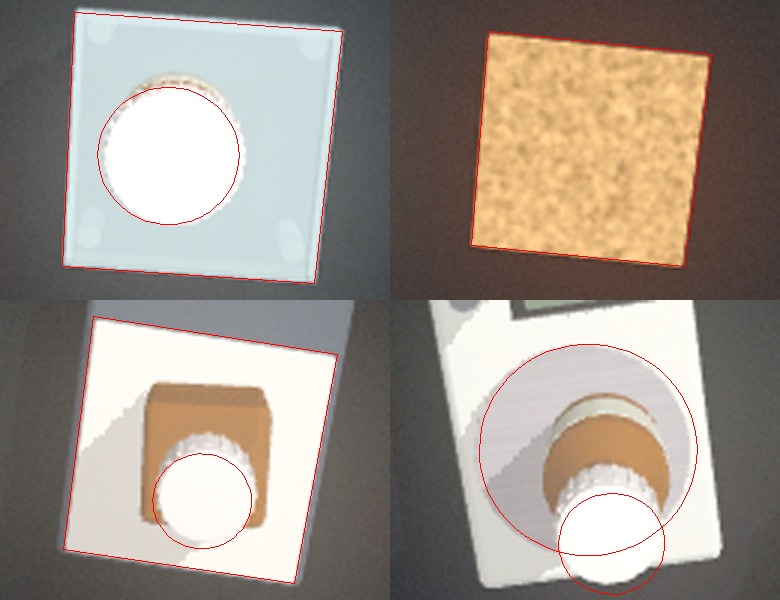

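The outlines fit well: shelf (483.5,338.3), mat (540.5,94.6), stirrer (503.2,-114). Cap offsets put the jar at about (474,326), the square bottle at (496,-111) and the tall bottle at (503.5,-306.5). I'll refit the pan once it is empty. Jar → mat now.

```bash
cat >> h.py <<'E'
def pick(xy,z,up,N=25):
    """z: TCP height at the grasp; up: TCP height of carry"""
    grip(1.0)
    cur=robot.observe()['tcp_pos']
    if cur[2]<up-1: robot.servo_line([cur[0],cur[1],up],150)
    robot.movep([*xy,up],DOWN)
    robot.servo_line([*xy,z+30],150); robot.servo_line([*xy,z],50)
    grip(0.0,N); robot.hold(.2); o=robot.observe(); print('gripped',o['grip_width']*92,o['grip_force'],o['contact_force'])
    robot.servo_line([*xy,z+15],40); robot.servo_line([*xy,up],150)
    o=robot.observe(); print('lifted',o['grip_width']*92,o['grip_force'],o['contact_force'],o['t'])
def place(xy,z,open_to=1.0):
    cur=robot.observe()['tcp_pos']
    robot.servo_line([*xy,cur[2]],220); robot.servo_line([*xy,z+20],120); robot.servo_line([*xy,z+3],30); robot.hold(.3)
    f0=robot.observe()['contact_force'][2]; zz=z+3
    while zz>z-4:
        zz-=.5; robot.servo_line([*xy,zz],10); f=robot.observe()['contact_force'][2]
        if abs(f-f0)>1.0: break
    print('touch',zz-z,f0,f)
    grip(open_to); robot.hold(.2)
    robot.servo_line([*xy,z+40],60)
    print(robot.observe()['t'],robot.observe()['tcp_pos'])
E
python3 - <<'E'
from h import *
cur=robot.observe()['tcp_pos']
pick((474,326),70,200)
place((540.5,94.6),4+32)
look((495,97),340,['jar'],'jarmat.png')
print(robot.observe()['t'])
E
```

```text
gripped 57.8658075264862 25.000374913215637 [-0.8  1.7  1.8]
lifted 57.1555712477156 24.999728500843048 [ 0.  -0.9 -1.9] 13.05
touch 0.0 -2.4020274981580894 3.172738169928634
19.825 [540.3  94.6  75.9]
jar 0.64 [536.2  96.    2.5] [320.9 193.2]
21.1667
```

View pics/jarmat.png

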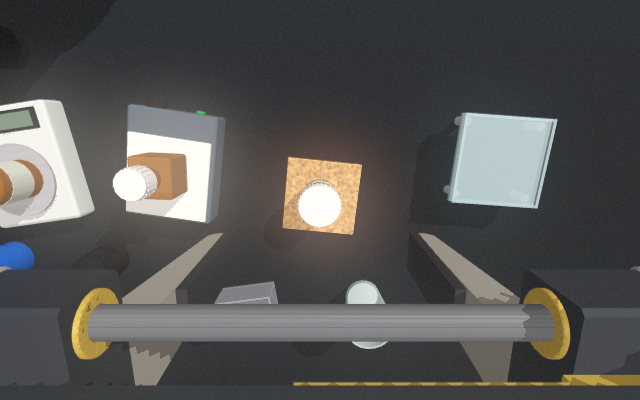

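The jar stands upright on the mat at (320,203). Next, square bottle → shelf, then tall bottle → stirrer.

```bash
python3 - <<'E'
from h import *
pick((496,-111),115,230)
place((483.5,338.3),38+65)
im=look((440,332),340,['square_bottle']); 
pick((503.5,-306.5),50+114-19,290)
place((503.2,-114),50+114-19)
im2=look((460,-113),340,['tall_bottle'])
im3=look((460,-315),340,['balance']); cv2.imwrite('pics/pan_raw.png',im3[:,:,::-1])
def c(im): return cv2.resize(im[120:320,200:460],None,fx=1.5,fy=1.5)
cv2.imwrite('pics/p2.png',np.vstack([np.hstack([c(im),c(im2)]),np.hstack([c(im3),c(im3)])])[:,:,::-1][:600,:800])
print(robot.observe()['t'])
E
```

```text
gripped 35.56632768567775 24.999377131462097 [ 0.1  0.5 -0.2]
lifted 35.800908307062436 24.999355673789978 [-0.3 -0.1 -2.1] 26.2083
touch 1.5 -1.1143947005804546 -2.5823894018662914
33.125 [483.3 338.2 142.9]
square_bottle 0.61 [484.1 340.2  34.6] [327.7 199.9]
gripped 35.33021244074487 24.99958097934723 [-1.1  0.6 -1.2]
lifted 35.59813824469788 24.999419152736664 [ 0.3  0.3 -2.2] 41.05
touch 2.0 -1.1764161586880597 -2.3474316423468986
46.6917 [ 503.1 -113.8  184.9]
tall_bottle 0.86 [ 639.9 -385.6   -2.3] [152.9 276.7]
tall_bottle 0.75 [ 637.5 -235.2    1.2] [245.4 276.3]
tall_bottle 0.69 [ 504.6 -112.9   50.4] [321.7 203. ]
tall_bottle 0.66 [ 335.3 -331.7   -1.4] [165.8  77.2]
balance 0.77 [ 510.2 -317.    -1.7] [318.9 197.2]
48.8
```

View pics/p2.png

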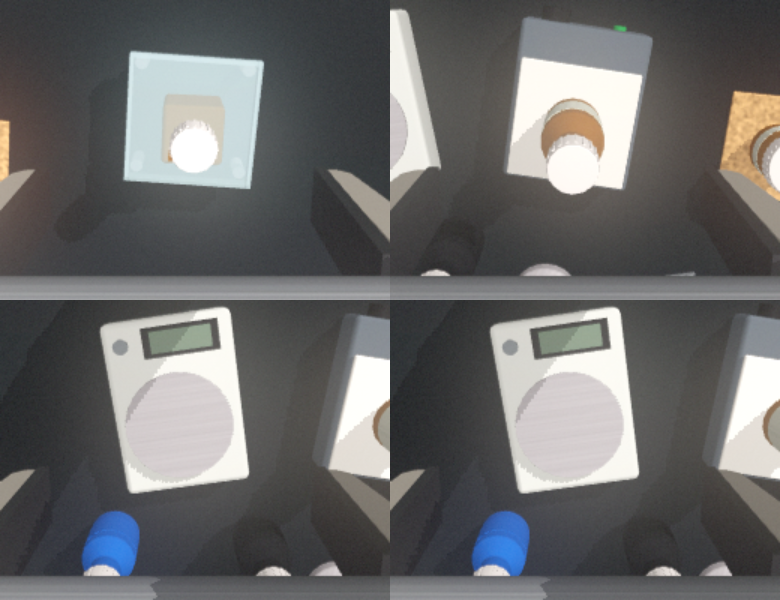

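Square bottle is on the shelf (194,148), tall amber bottle on the stirrer (572,168), and the pan is empty (179,425). Both bottles were released 1.5–2 mm high on a noisy, wrong-signed force reading, so I'll make that test stricter. Next I'll measure everything on rectified planes.

```bash
sed -i 's/if abs(f-f0)>1.0: break/if f-f0>2.0: break/' h.py; python3 - <<'E'
from h import *
c=viewer.camera_info('wrist'); K=np.array(c['camera_matrix']); R=np.array(c['R'])
def rect(fn,tcp,z,ctr,half=90,s=3):
    o=np.array([tcp[0]-66.7,tcp[1]-1.2,509.6]); im=cv2.imread('pics/'+fn)
    w=np.array([[-half,-half],[half,-half],[half,half],[-half,half]],float)
    X=np.c_[w+ctr,np.full(4,z)]; q=(K@R@(X-o).T).T; p=q[:,:2]/q[:,2:]
    H=cv2.getPerspectiveTransform(np.float32(p),np.float32((w[:,::-1]+half)*s))
    return cv2.warpPerspective(im,H,(2*half*s,2*half*s),flags=cv2.INTER_CUBIC)
out=[]
for fn,tcp,z,ctr,r in [('pan_raw.png',(460,-315),50,(506.5,-317),50),('jarmat.png',(495,97),64,(540.5,94.6),29)]:
    im=rect(fn,tcp,z,ctr); g=cv2.GaussianBlur(im,(5,5),0)
    g=g[...,1] if r==50 else g[...,0]
    h=cv2.HoughCircles(g,cv2.HOUGH_GRADIENT_ALT,1.5,20,param1=80 if r==50 else 200,param2=.5,minRadius=int(3*r-8),maxRadius=int(3*r+8))
    print(fn,[] if h is None else [(ctr[0]+q[1]/3-90,ctr[1]+q[0]/3-90,q[2]/3) for q in h[0][:4]])
    if h is not None:
        q=h[0][0]; cv2.circle(im,(int(q[0]),int(q[1])),int(q[2]),(0,0,255),1)
    out.append(cv2.resize(im,(390,390)))
cv2.imwrite('pics/rect.png',np.hstack(out))
E
```

```text
pan_raw.png [(np.float32(507.5), np.float32(-319.5), np.float32(50.19173))]
jarmat.png [(np.float32(541.5), np.float32(94.600006), np.float32(28.961569))]
```

View pics/rect.png

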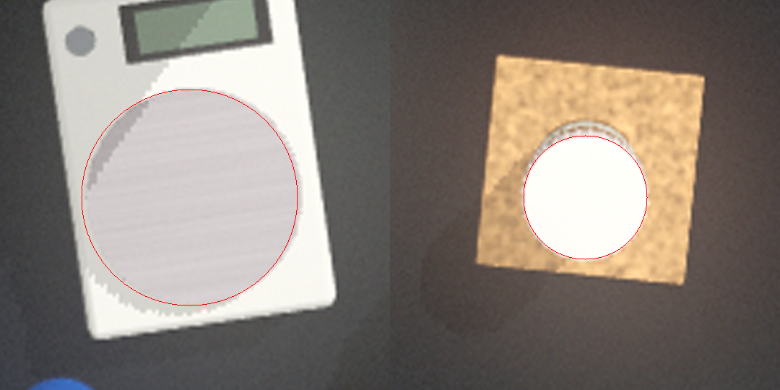

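The pan fits at about (508,-318.7) and the jar at (541.5,94.6). Jar → balance, carried above the tall bottle.

```bash
python3 - <<'E'
from h import *
pick((541,94.6),36,280)
place((508,-318.7),50+32)
ims=[look((460,-315),340,['jar','balance']),look((460,-113),340,['tall_bottle']),look((440,332),340,['square_bottle'])]
for i,m in enumerate(ims): cv2.imwrite(f'pics/f{i}_raw.png',m[:,:,::-1])
print(robot.observe()['t'])
c=viewer.camera_info('wrist'); K=np.array(c['camera_matrix']); R=np.array(c['R'])
crops=[]
for m,tcp,s,zs,r in zip(ims,[(460,-315),(460,-113),(440,332)],[(508,-318.7),(503.2,-114),(483.5,338.3)],[110,178,136],[29,18,18]):
    o=np.array([tcp[0]-66.7,tcp[1]-1.2,509.6]); a=np.linspace(0,2*np.pi,60)
    X=np.c_[s[0]+r*np.cos(a),s[1]+r*np.sin(a),0*a+zs]; q=(K@R@(X-o).T).T; p=q[:,:2]/q[:,2:]
    cr=cv2.resize(m[140:280,250:380],None,fx=2,fy=2,interpolation=cv2.INTER_CUBIC)[:,:,::-1].copy()
    cv2.polylines(cr,[np.int32((p+.5-[250,140])*2)],True,(0,0,255),1); crops.append(cr)
cv2.imwrite('pics/final.png',np.hstack(crops))
snap('scene','scene1.png')
E
```

```text
gripped 57.601842052229024 25.000251531600952 [ 0.  -0.2  2.1]
lifted 57.538959048951774 24.999732971191406 [ 0.3  0.9 -2.8] 55.9167
touch -0.5 -2.0373953999918193 5.260895857607142
64.025 [ 507.9 -318.4  121.8]
jar 0.56 [ 505.2 -322.6   47.1] [315.7 202.7]
balance 0.71 [ 508.9 -315.5   -1.1] [320.9 197.5]
tall_bottle 0.89 [ 634.  -231.8   -0.4] [248.5 273. ]
tall_bottle 0.77 [ 333.  -325.7   -0.8] [170.3  75. ]
tall_bottle 0.68 [ 643.7 -384.6   -2.1] [154.8 278.2]
tall_bottle 0.59 [ 507.5 -114.2   49.3] [321.4 204.1]
square_bottle 0.85 [483.1 339.2  33.8] [326.6 198.2]
68.5
```

View pics/final.png

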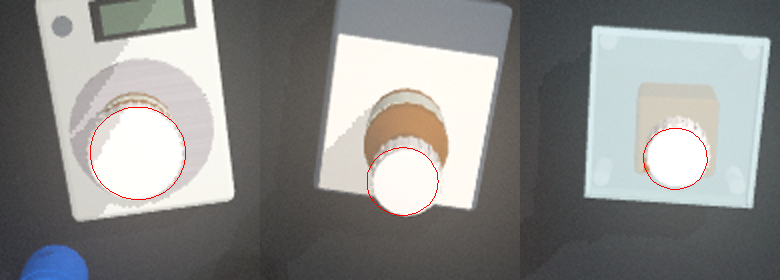

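View pics/scene1.png

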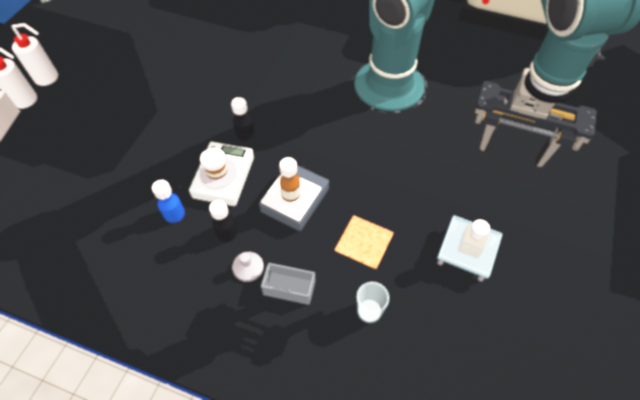

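In the last pictures the lid and cap outlines match the station centres to about 2 mm. The jar is on the pan at (213,160), the tall bottle on the stirrer at (290,180), the square bottle on the shelf at (476,238), and the bystanders have not moved. Handing in.

```bash
python3 -c "
from h import *
print(robot.job_done())"
```

```text
the job is handed in; nothing more can be done
None
```

I handed the job in at about 69 s: the jar is on the balance, the tall bottle on the stirrer and the square bottle on the shelf, all upright and within about 2 mm of centre, with the beaker, box and stand unmoved; the two bottles were let go 1.5–2 mm above their stations because of a noisy force reading.

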